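# Set out the balance weights in order of size

### The arm

A 6-joint arm with a two-finger parallel gripper is mounted at the origin on a cart in front of the work surface, level with it; the furniture and walls round the work are solid. World frame = base frame: x ahead of the robot, y to its left, z up, the work surface at z = 0. Lengths are in m, angles in rad, forces in N, time in s.
With the tool pointing down it reaches from about 0.35 to 0.775 m from the base axis. Payload 5.5 kg.
Tool frame: the origin (TCP) lies midway between the tips of the shut fingers; the grasp point (between the pads) lies robot.grasp_offset behind it (robot.grasp_offset is the distance from the TCP to the grasp point, in m); z points along the fingers, y is the line along which they close (so a half turn about z gives the same grasp; the last joint's range is limited). The gripper opens to 85 mm and grips with 20 to 120 N. Pads are 22 mm wide; open, the fingers measure 114 mm over their backs; the gripper's body (76 mm by 85 mm) begins 54 mm behind the grasp point. The pads swing forward as they close: fully open they stand 13 mm farther back than shut.
Start: joints at [1.084, 0.313, 0.046, 1.304, 0, 1.431], TCP at [0.195, 0.541, 0.231] pointing down, gripper open.
Joint ranges: [-2.76, 2.76], [-0.86, 1.69], [-1.03, 1.26], [-2.2, 2.34], [-1.47, 1.5], [-3.14, 3.14]. Speed limits (rad/s): [2.57, 2.57, 3.14, 3.14, 3.14, 3.14].

### API

Orientations are given as [roll, pitch, yaw] about the fixed x, y, z axes, in that order (R = Rz(yaw) Ry(pitch) Rx(roll)).
In Python, from cell import robot, planner, monitor, viewer, job gives the robot as it stands. The module is installed in compiled form; this text tells all that it offers. Calls block until the motion is done:
- robot.goto(position, orientation): joint-space move of the TCP to a pose.
- robot.move_linear(position, orientation=None, speed=0.15): straight line of the TCP; orientation=None keeps the orientation; speed is the mean speed in m/s.
- robot.goto_joints(angles): joint-space move.
- robot.gripper_to(opening): finger opening in m; the grip force is fixed at half the most; returns when the fingers have stopped.
- robot.dwell(seconds).
- planner.solve_ik(position, orientation): joint angles nearest the present ones, or None.
- monitor.read_state(): the state.
- viewer.capture(name): name is "scene" or "top" or "wrist"; returns the picture (384x512x3 uint8, blue, green, red); there is no depth.
- viewer.get_calibration(name): a dict with "fx", "fy", "cx", "cy" (pixels), "k1" (the pictures are not rectified: a ray, as slopes to the right and down, at radius r is drawn at 1 + k1 r^2 times it, then the intrinsics apply), "R" (3x3) and "t" (3): a world point X has camera coordinates R X + t; the wrist camera has in their place "hand_eye" (4x4, takes a point from camera to tool coordinates, whose origin is the TCP and whose axes are the flange's). Camera axes: x right, y down, z forward; pixel columns grow to the right and rows downward; lengths in m; the calibration is good to about 2 mm. A picture is of the moment at which its call begins: read the wrist's pose just before it. get_calibration takes no time and is no camera call.
A pose or a line that the arm cannot do raises robot.Unreachable and nothing moves.
- job.sign_off(): hands the job in; it is judged then, once.
Trained networks look in the newest picture that a camera, given by its name, has taken for a name from the list of things; names that differ only in an ending like _2 or _b are one class to them, and where a whole thing is asked for, a point or a joint stands for the part that bears it (a point fixed in the world has none). Each returns a list of dicts, best first, with "score" (0 to 1); they miss things now and then, are a little off and sometimes report something else, mostly with a low value. They report only what shows in the picture. A call takes as long as a camera call. They do not tell look-alikes from the thing itself.
- viewer.spot_in(camera, thing): "box" ([left, top, right, bottom] in pixels, round what is visible of it).
- viewer.spot_point(camera, thing): "xy" ([column, row] in pixels: a listed point, or the origin of a listed thing).
The state is a dict: "time_s": time; "joint_positions": joint angles; "qvel": joint speeds; "joint_efforts": joint torques, N m; "eef_pos": TCP position; "tcp_rot": TCP orientation; "ft_force": force on the tool from outside, world axes, zero at the start; "moment": the same for the moment, N m; "grip_width": finger opening in m; "finger_force": force on a finger pad.
Only numpy, scipy, OpenCV 4.12 (cv2) and the standard library are available. Lean on these libraries where they do the work, as an engineer would, in place of code of your own. Each camera call takes 0.05 s, during which the arm holds its last target. There are 200 camera calls.

### The job

Set the four steel balance weights out on the strip in order of size, each standing upright and centred on a disc of its own: the largest on the red disc at one end, then ever smaller along the row to the smallest on the black disc at the other end. Do not tip any weight over, and leave the dropper bottle and the roll of label tape where they are.

Things in the scene. Friction and masses are not known exactly. Their poses are not given: they have to be found in the camera images.
- weight_50_mid (a point): The largest of the four loose knobbed steel balance weights: an upright round body 50 mm across and 44 mm high with a narrower neck and a 33 mm wide knob on top, 64 mm high in all. The point is on its axis, half-way up (32 mm above its underside); z runs up the axis.
- weight_38_mid (a point): The second largest of the four loose knobbed steel balance weights: an upright round body 38 mm across and 34 mm high with a narrower neck and a 25 mm wide knob on top, 50 mm high in all. The point is on its axis, half-way up (25 mm above its underside); z runs up the axis.
- weight_28_mid (a point): The second smallest of the four loose knobbed steel balance weights: an upright round body 28 mm across and 26 mm high with a narrower neck and a 18 mm wide knob on top, 38 mm high in all. The point is on its axis, half-way up (19 mm above its underside); z runs up the axis.
- weight_20_mid (a point): The smallest of the four loose knobbed steel balance weights: an upright round body 20 mm across and 19 mm high with a narrower neck and a 13 mm wide knob on top, 28 mm high in all. The point is on its axis, half-way up (14 mm above its underside); z runs up the axis.
- disc_red: The red disc, at one end of the row (either end, it varies): 70 mm across, fixed, 3 mm thick, on a fixed white strip (90 x 350 mm, 5 mm thick) that lies flat on the table. Four such discs stand in one straight row along the strip, 80 mm apart. Origin: centre of its top face, 8 mm above the table; z up, y along the strip (not always from the red disc), x across it.
- disc_mid_a: One of the two alike grey discs in the middle of the row (which of the two is nearer the red disc varies): 70 mm across, fixed, 3 mm thick, on a fixed white strip (90 x 350 mm, 5 mm thick) that lies flat on the table. Four such discs stand in one straight row along the strip, 80 mm apart. Origin: centre of its top face, 8 mm above the table; z up, y along the strip (not always from the red disc), x across it.
- disc_mid_b: One of the two alike grey discs in the middle of the row (which of the two is nearer the red disc varies): 70 mm across, fixed, 3 mm thick, on a fixed white strip (90 x 350 mm, 5 mm thick) that lies flat on the table. Four such discs stand in one straight row along the strip, 80 mm apart. Origin: centre of its top face, 8 mm above the table; z up, y along the strip (not always from the red disc), x across it.
- disc_end: The black disc, at the other end of the row from the red one: 70 mm across, fixed, 3 mm thick, on a fixed white strip (90 x 350 mm, 5 mm thick) that lies flat on the table. Four such discs stand in one straight row along the strip, 80 mm apart. Origin: centre of its top face, 8 mm above the table; z up, y along the strip (not always from the red disc), x across it.
- dropper_mid (a point): Bystander: amber glass dropper bottle standing upright, 31 mm across, 100 mm high. The point is half-way up; not to be disturbed.
- tape_mid (a point): Bystander: small roll of cream label tape lying flat, 56 mm across, 12 mm high. The point is at its centre; not to be disturbed.
Things that resemble listed ones, but are neither listed nor needed, are in the scene too. What is shaped like the part that bears weight_38_mid but green, pink or yellow is not meant.

How it is judged:
At the end, for the whole second after the job is handed in: The largest weight stands on the red disc, the second largest on the grey disc next to it, the second smallest on the other grey disc and the smallest on the black disc; each is within 13 mm of its disc's centre, upright within 0.1 rad, resting on the disc, released and at rest (horizontal distance between weight_50_mid and disc_red below 0.013 m and angle between each of weight_50_mid, weight_20_mid's own z axis and vertical below 0.1 rad and z of weight_50_mid in the frame of disc_red between 0.028 and 0.036 m and horizontal distance between weight_20_mid and disc_end below 0.013 m and z of weight_20_mid in the frame of disc_end between 0.01 and 0.018 m and ((horizontal distance between disc_red and disc_mid_a below 0.11 m and horizontal distance between weight_38_mid and disc_mid_a below 0.013 m and angle between each of weight_38_mid, weight_28_mid's own z axis and vertical below 0.1 rad and z of weight_38_mid in the frame of disc_mid_a between 0.021 and 0.029 m and horizontal distance between weight_28_mid and disc_mid_b below 0.013 m and z of weight_28_mid in the frame of disc_mid_b between 0.015 and 0.023 m) or (horizontal distance between disc_red and disc_mid_b below 0.11 m and horizontal distance between weight_38_mid and disc_mid_b below 0.013 m and angle between each of weight_38_mid, weight_28_mid's own z axis and vertical below 0.1 rad and z of weight_38_mid in the frame of disc_mid_b between 0.021 and 0.029 m and horizontal distance between weight_28_mid and disc_mid_a below 0.013 m and z of weight_28_mid in the frame of disc_mid_a between 0.015 and 0.023 m)) and linear speed of each of weight_50, weight_38, weight_28, weight_20 below 0.02 m/s and angular speed of each of weight_50, weight_38, weight_28, weight_20 below 0.2 rad/s); the robot touches nothing.
It fails at once if a weight is tipped over (more than 0.8 rad) (angle between any of weight_50_mid, weight_38_mid, weight_28_mid, weight_20_mid's own z axis and vertical above 0.8 rad).
It fails at once if the dropper bottle or the label tape is moved by more than 20 mm (distance of any of dropper_mid, tape_mid from where it was at the start of the episode above 0.02 m).
It also fails if it takes over 99 s, if anything falls off the work surface, if the arm or the gripper's body presses on something with over 40 N, if the wrist force passes 120 N, or if a joint passes its speed limit or range.

## Working session

There is one attempt and no reset: what is moved stays moved. The work goes in short steps, each a Python script; the robot and the scene stay as the last script left them, time stands still between calls to the robot, and variables do not carry over. Pictures are saved under pics/ and viewed, at most 14 in all, crops included, and the job is handed in when it is done.

```bash
mkdir -p pics; python3 - <<'E'
from cell import robot, planner, monitor, viewer, job
import cv2
for c in("top","scene"):
    im=viewer.capture(c); cv2.imwrite(f"pics/{c}0.png",im)
    k=viewer.get_calibration(c); print(c,{a:(b if not hasattr(b,'tolist') else b.tolist()) for a,b in k.items()})
    for n in ["weight_50_mid","weight_38_mid","weight_28_mid","weight_20_mid","disc_red","disc_mid_a","disc_end","dropper_mid","tape_mid"]:
        print(n,[([round(float(v)) for v in d["xy"]],round(float(d["score"]),2)) for d in viewer.spot_point(c,n)])
print(robot.grasp_offset,monitor.read_state())
E
```

```text
top {'fx': 379.5935380180866, 'fy': 379.5935380180866, 'cx': 254.12589451334938, 'cy': 190.43599326398723, 'k1': -0.04403661495801817, 'R': [[0.018256806710055667, -0.9997530697748892, 0.01266840496813547], [-0.9950870632749801, -0.01940180272154916, -0.09708401801496234], [0.09730583493052775, -0.010833721744585365, -0.995195561164555]], 't': [0.026009521405171526, 0.576022058709013, 1.2263659212593803]}
weight_50_mid [([187, 232], 0.52)]
weight_38_mid [([204, 182], 0.7), ([224, 158], 0.64), ([223, 193], 0.6), ([249, 182], 0.55), ([248, 211], 0.55)]
weight_28_mid [([178, 187], 0.65)]
weight_20_mid [([225, 220], 0.39)]
disc_red [([354, 224], 0.59)]
disc_mid_a [([305, 213], 0.82), ([331, 216], 0.74)]
disc_end [([284, 204], 0.82)]
dropper_mid [([247, 138], 0.67)]
tape_mid [([141, 225], 0.77)]
scene {'fx': 472.47935300646395, 'fy': 472.47935300646395, 'cx': 249.00241317101347, 'cy': 184.65769549532496, 'k1': -0.1441196828783955, 'R': [[-0.8920124158840657, -0.4515160518367616, 0.021144853804535364], [-0.33257186227453545, 0.6239081597055111, -0.7072019263803865], [0.30612057482619454, -
[... 489 characters left out ...]
20], 0.92)]
0.0187 {'time_s': 1.0, 'joint_positions': array([1.08441557e+00, 3.13186898e-01, 4.60867984e-02, 1.30360598e+00,
       1.03670565e-05, 1.43120478e+00]), 'qvel': array([ 0.00042222, -0.00032577, -0.00047193,  0.00070498,  0.00024723,
        0.00068953]), 'joint_efforts': array([-2.71950159e-05, -4.80470681e+01,  2.98821187e+01,  2.33877745e-04,
       -1.76729563e-04, -6.96095640e-06]), 'eef_pos': array([0.19544764, 0.5407977 , 0.23132523]), 'tcp_rot': array([3.14150185e+00, 2.29015579e-06, 2.79480344e+00]), 'ft_force': array([-0.17353908,  0.41768748, -0.05269366]), 'moment': array([-0.01024424, -0.06352487,  0.01121902]), 'finger_force': 0.0, 'grip_width': 0.08536543802205121}
```

```bash
python3 - <<'E'
import cv2
a=cv2.imread("pics/top0.png")[110:280,110:390]; cv2.imwrite("pics/top0c.png",cv2.resize(a,None,fx=2.85,fy=2.85,interpolation=cv2.INTER_CUBIC))
a=cv2.imread("pics/scene0.png")[110:350,140:440]; cv2.imwrite("pics/scene0c.png",cv2.resize(a,None,fx=2.5,fy=2.5,interpolation=cv2.INTER_CUBIC))
E
```

```text
(no output)
```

View pics/top0c.png

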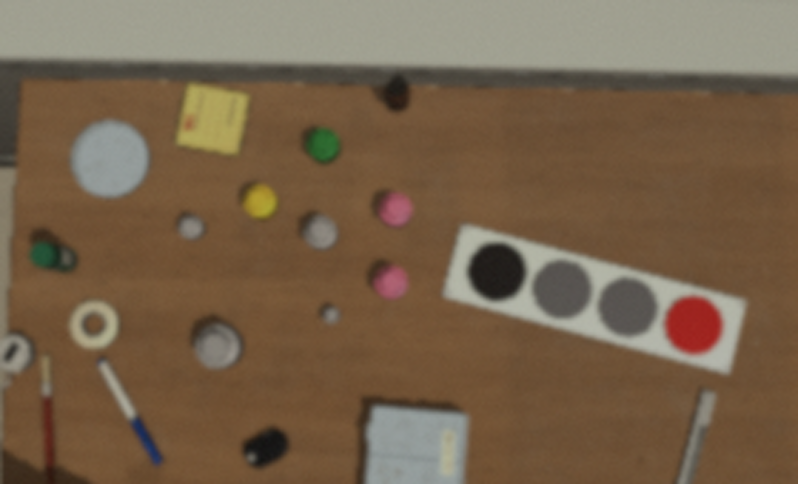

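View pics/scene0c.png

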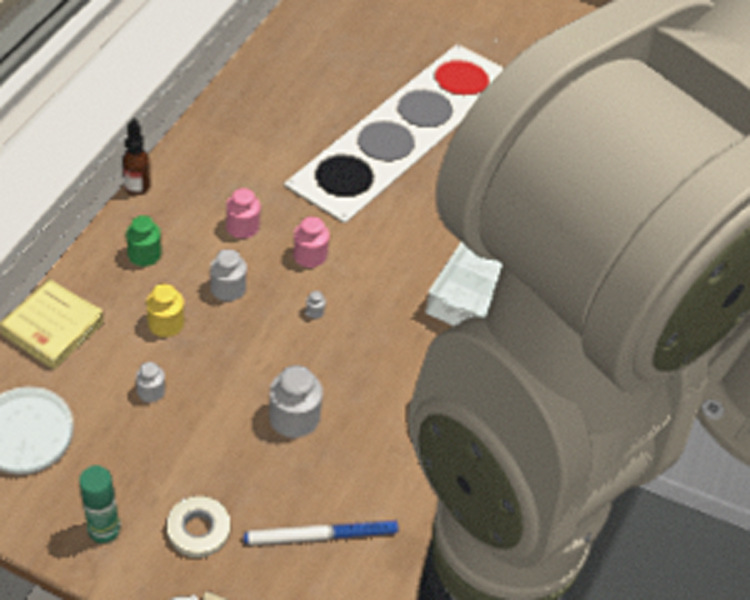

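The steel-coloured weights in full top-image pixels are 50 at (186,231), 38 at (222,191), 28 at (177,190) and 20 at (225,220). The look-alikes to ignore are green (223,160), yellow (201,180) and pink (248,183) and (248,209). The two enlarged crops confirm this: only the (222,191) one of the 38 size is bare steel. The discs are black (284,205), grey (307,211) and (330,217), red (354,224).

```bash
cat > h.py <<'E'
from cell import robot, planner, monitor, viewer, job
import numpy as np, cv2
from scipy.spatial.transform import Rotation as Ro
def ray(c,uv,pose=None):
    k=viewer.get_calibration(c); d=np.array([(uv[0]-k["cx"])/k["fx"],(uv[1]-k["cy"])/k["fy"]]); s=d.copy()
    for _ in range(20): s=d/(1+k["k1"]*(s@s))
    v=np.r_[s,1]
    if c=="wrist":
        H=np.array(k["hand_eye"]); Rt=Ro.from_euler("xyz",pose[1]).as_matrix()
        return pose[0]+Rt@H[:3,3], Rt@H[:3,:3]@v
    R=np.array(k["R"]); return -R.T@np.array(k["t"]), R.T@v
def at(c,uv,z,pose=None):
    o,d=ray(c,uv,pose); return (o+d*(z-o[2])/d[2])[:2]
def proj(X,pose):
    k=viewer.get_calibration("wrist"); H=np.array(k["hand_eye"]); Rt=Ro.from_euler("xyz",pose[1]).as_matrix()
    p=np.linalg.inv(H)@np.r_[Rt.T@(np.array(X)-pose[0]),1]; s=p[:2]/p[2]; s=s*(1+k["k1"]*(s@s))
    return np.array([s[0]*k["fx"]+k["cx"],s[1]*k["fy"]+k["cy"]])
def pose():
    s=monitor.read_state(); return np.array(s["eef_pos"]),np.array(s["tcp_rot"])
E
python3 - <<'E'
from h import *
print(np.round(viewer.get_calibration("wrist")["hand_eye"],3))
P=dict(w50=((187,232),(257,265),.032),w38=((223,193),(230,218),.025),w28=((178,187),(201,263),.019),w20=((225,220),(268,232),.014),
black=((284.5,204.5),(276,178),.008),greyb=((306.5,211.5),(294,165),.008),greyr=((330.5,217.5),(311,152),.008),red=((353.5,224),(325,140),.008),
tape=((141,225),(222,320),.006),drop=((247,138),(191,176),.05),pink1=((248,182),(263,205),.025),pink2=((248,211),(234,191),.025),green=((224,158),(196,206),.025),yel=((204,182),(206,233),.025))
for n,(a,b,z) in P.items(): print(n,at("top",a,z).round(3),at("scene",b,z).round(3))
E
```

```text
[[-0.001 -0.959 -0.284  0.072]
 [ 1.    -0.001 -0.    -0.   ]
 [-0.    -0.284  0.959 -0.143]
 [ 0.     0.     0.     1.   ]]
w50 [0.435 0.253] [0.445 0.245]
w38 [0.565 0.14 ] [0.576 0.139]
w28 [0.583 0.29 ] [0.571 0.295]
w20 [0.476 0.131] [0.471 0.127]
black [ 0.532 -0.066] [ 0.538 -0.071]
greyb [ 0.51 -0.14] [ 0.513 -0.148]
greyr [ 0.491 -0.221] [ 0.49  -0.228]
red [ 0.471 -0.298] [ 0.472 -0.304]
tape [0.454 0.412] [0.455 0.4  ]
drop [0.746 0.064] [0.734 0.073]
pink1 [0.603 0.058] [0.519 0.057]
pink2 [0.507 0.056] [0.613 0.047]
green [0.683 0.139] [0.676 0.144]
yel [0.601 0.204] [0.605 0.212]
```

```bash
python3 - <<'E'
from h import *
k=viewer.get_calibration("wrist"); print(k["fx"],k["cx"],k["cy"],k["k1"])
def look(tag,xy,z,yaws,names):
    for y in yaws:
        try: robot.goto([*xy,z],[np.pi,0,y]); break
        except robot.Unreachable: print("unreach",y)
    robot.dwell(.3); p=pose(); im=viewer.capture("wrist"); cv2.imwrite(f"pics/{tag}.png",im); np.save(f"pics/{tag}.npy",np.array(p))
    for n,h in names:
        print(n,[(np.round(d["xy"]).astype(int).tolist(),at("wrist",d["xy"],h,p).round(4).tolist(),round(float(d["score"]),2)) for d in viewer.spot_point("wrist",n)])
    print(p,monitor.read_state()["joint_positions"].round(2),monitor.read_state()["time_s"])
look("ww",[.50,.20],.27,[2.876,-.266],[("weight_50_mid",.032),("weight_38_mid",.025),("weight_28_mid",.019),("weight_20_mid",.014)])
look("ws",[.50,-.185],.27,[2.876,-.266],[("disc_red",.008),("disc_mid_a",.008),("disc_end",.008)])
E
```

```text
331.49838908513516 253.2189356104599 189.53156990707612 -0.08166148517926129
weight_50_mid [([287, 87], [0.434, 0.2573], 0.83)]
weight_38_mid [([246, 289], [0.6742, 0.1433], 0.92), ([286, 231], [0.605, 0.2147], 0.9), ([225, 220], [0.5704, 0.1444], 0.72), ([167, 257], [0.6005, 0.0554], 0.71), ([142, 197], [0.5141, 0.0534], 0.62)]
weight_28_mid [([340, 193], [0.5757, 0.2924], 0.57)]
weight_20_mid [([194, 148], [0.4742, 0.133], 0.78)]
(array([0.49972015, 0.20062726, 0.26993721]), array([-3.14154985e+00, -1.44034669e-04,  2.87720670e+00])) [ 0.23  0.23  0.03  1.37 -0.    0.5 ] 3.225
disc_red [([161, 155], [0.4722, -0.2961], 0.85)]
disc_mid_a [([224, 154], [0.4928, -0.2202], 0.72), ([288, 153], [0.5119, -0.1434], 0.6)]
disc_end [([355, 151], [0.5313, -0.0616], 0.69)]
(array([ 0.50026766, -0.18422091,  0.27004385]), array([3.14156560e+00, 7.27948433e-05, 2.87744750e+00])) [-0.5   0.22  0.02  1.37  0.   -0.24] 5.1583
```

```bash
python3 - <<'E'
from h import *
im=cv2.imread("pics/ws.png"); p=np.load("pics/ws.npy")
hsv=cv2.cvtColor(im,cv2.COLOR_BGR2HSV)
for n,xy in dict(red=(161,155),ga=(224,154),gb=(288,153),bl=(355,151)).items():
    f=im.copy(); m=np.zeros((386,514),np.uint8)
    f=cv2.GaussianBlur(f,(5,5),0)
    cv2.floodFill(f,m,xy,0,(25,)*3,(25,)*3,4|cv2.FLOODFILL_FIXED_RANGE|(255<<8)|cv2.FLOODFILL_MASK_ONLY)
    c=max(cv2.findContours(m[1:-1,1:-1],cv2.RETR_EXTERNAL,cv2.CHAIN_APPROX_NONE)[0],key=cv2.contourArea)[:,0]
    W=np.array([at("wrist",q,.008,p) for q in c]); (cx,cy),r=cv2.minEnclosingCircle(W.astype(np.float32)*1000)
    A=np.c_[2*W,np.ones(len(W))]; s=np.linalg.lstsq(A,(W**2).sum(1),rcond=None)[0]
    print(n,s[:2].round(4),"diam",2*np.sqrt(s[2]+s[:2]@s[:2]).round(4))
cv2.imwrite("pics/both.png",np.vstack([cv2.imread("pics/ww.png")[50:350],im[60:260]]))
E
```

```text
red [ 0.4718 -0.2974] diam 0.0658
ga [ 0.4914 -0.2197] diam 0.067
gb [ 0.5109 -0.1425] diam 0.0662
bl [ 0.5304 -0.0649] diam 0.065
```

View pics/both.png

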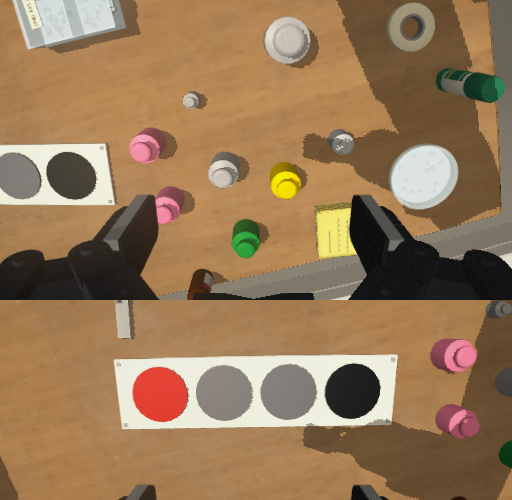

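```bash
cat >> h.py <<'E'
W=dict(w50=("weight_50_mid",.032,.078,.005,.050),w38=("weight_38_mid",.025,.064,.004,.038),w28=("weight_28_mid",.019,.054,.003,.028),w20=("weight_20_mid",.014,.046,.002,.020))
def go(xy,z):
    for y in (1.305,1.305-np.pi):
        q=planner.solve_ik([*xy,z],[np.pi,0,y])
        if q is not None and abs(q[5])<2.9: return robot.goto([*xy,z],[np.pi,0,y])
    raise RuntimeError("no ik")
def pick(n,guess):
    name,mz,op,gz,dia=W[n]; guess=np.array(guess)
    robot.gripper_to(op); go(guess,.16); robot.dwell(.2); p=pose(); im=viewer.capture("wrist"); cv2.imwrite(f"pics/pick_{n}.png",im)
    c=[(at("wrist",d["xy"],mz,p),d["score"],d["xy"]) for d in viewer.spot_point("wrist",name)]
    c=[x for x in c if np.linalg.norm(x[0]-guess)<.02]
    print(n,"guess px",proj([*guess,mz],p).round(),[(x[0].round(4),round(float(x[1]),2),np.round(x[2])) for x in c])
    xy=min(c,key=lambda x:np.linalg.norm(x[0]-guess))[0] if c else guess
    go(xy,.10); robot.move_linear([*xy,gz],speed=.08); robot.gripper_to(0); s=monitor.read_state()
    print("grip",s["grip_width"],s["finger_force"],s["ft_force"].round(1))
    robot.move_linear([*xy,.16]); s=monitor.read_state(); print("lifted",s["grip_width"],s["ft_force"].round(1),s["time_s"])
def place(n,xy):
    name,mz,op,gz,dia=W[n]
    go(xy,.16); robot.move_linear([*xy,gz+.03],speed=.15); robot.move_linear([*xy,gz+.009],speed=.03)
    print("before release",monitor.read_state()["ft_force"].round(1),pose()[0].round(4))
    robot.gripper_to(op); robot.dwell(.2); robot.move_linear([*xy,.16]); print("t",monitor.read_state()["time_s"])
D=dict(w50=(.4718,-.2974),w38=(.4914,-.2197),w28=(.5109,-.1425),w20=(.5304,-.0649))
E
python3 - <<'E'
from h import *
pick("w50",(.4355,.2545))
cv2.imwrite("pics/held50.png",viewer.capture("wrist"))
a=cv2.imread("pics/pick_w50.png");b=cv2.imread("pics/held50.png");cv2.imwrite("pics/p50.png",cv2.resize(np.hstack([a,b]),(800,300)))
E
```

```text
w50 guess px [253. 180.] [(array([0.4388, 0.2553]), 0.82, array([257., 178.]))]
grip 0.0486014759785071 61.54109894530848 [-2.5 -0.4  6.1]
lifted 0.04862791183280782 [-0.4 -0.3 -3.2] 11.0583
```

View pics/p50.png

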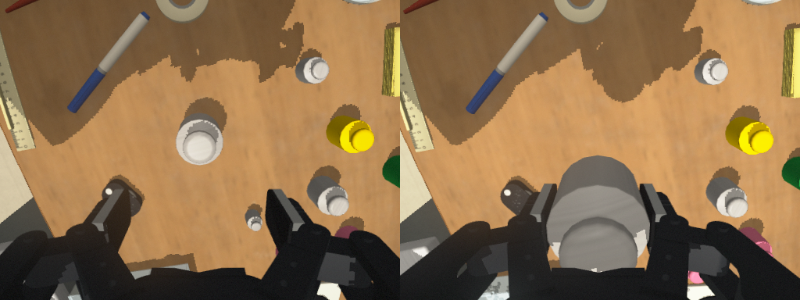

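The 50 weight sits on the tool axis between the fingers in the right half of the picture at about (597,215), held upright. I'll place it and continue.

```bash
python3 - <<'E'
from h import *
place("w50",D["w50"])
pick("w38",(.5705,.1425))
place("w38",D["w38"])
robot.goto([.50,-.185,.27],[np.pi,0,2.876]); robot.dwell(.2); p=pose(); im=viewer.capture("wrist"); cv2.imwrite("pics/chk1.png",im)
for n in ("w50","w38"):
    print(n,[(at("wrist",d["xy"],W[n][1]+.008,p).round(4),round(float(d["score"]),2)) for d in viewer.spot_point("wrist",W[n][0])])
E
```

```text
before release [-0.3 -0.9 -3. ] [ 0.4719 -0.2975  0.0139]
t 16.6583
w38 guess px [253. 177.] [(array([0.5717, 0.1433]), 0.94, array([254., 176.]))]
grip 0.03607957272919641 60.54048694262747 [-0.  -0.3  5.3]
lifted 0.03645252661402788 [-0.2 -0.2 -2.4] 22.15
before release [-0.5  0.4 -2. ] [ 0.4913 -0.2197  0.0128]
t 27.1
w50 [(array([ 0.4687, -0.2968]), 0.88)]
w38 [(array([0.5133, 0.056 ]), 0.91), (array([ 0.4852, -0.2207]), 0.84), (array([0.5991, 0.0549]), 0.59)]
```

View pics/chk1.png

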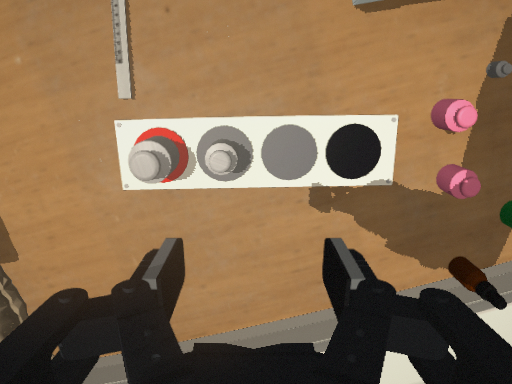

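The 50 weight stands on red at (150,162) and the 38 weight on the adjacent grey at (222,156). Both are upright, and the small shifts match parallax.

```bash
python3 - <<'E'
from h import *
pick("w28",(.576,.2915))
place("w28",D["w28"])
pick("w20",(.474,.1315))
s=monitor.read_state()
if s["grip_width"]>.012: place("w20",D["w20"])
robot.goto([.50,-.185,.27],[np.pi,0,2.876]); robot.dwell(.2); p=pose(); im=viewer.capture("wrist"); cv2.imwrite("pics/chk2.png",im); np.save("pics/chk2.npy",np.array(p))
for n in W:
    print(n,[(at("wrist",d["xy"],W[n][1]+.008,p).round(4),round(float(d["score"]),2)) for d in viewer.spot_point("wrist",W[n][0])],D[n])
cv2.imwrite("pics/chk2c.png",cv2.resize(im[105:205,105:410],None,fx=2.6,fy=2.6,interpolation=cv2.INTER_CUBIC))
E
```

```text
w28 guess px [253. 176.] [(array([0.5751, 0.2935]), 0.89, array([251., 174.]))]
grip 0.025841429871696957 59.391607185825706 [-0.9  0.6  4.2]
lifted 0.02578971356155306 [-0.7 -0.4 -0.7] 34.7167
before release [-1.8  1.2  1.8] [ 0.5104 -0.1423  0.0119]
t 39.9
w20 guess px [253. 174.] [(array([0.4792, 0.1293]), 0.79, array([259., 175.]))]
grip 0.01784119112224916 58.6746592148296 [-1.2  0.7  5.5]
lifted 0.017615608223714947 [ 0.2 -0.1 -0.7] 44.8167
before release [ 0.7 -0.4 -0.7] [ 0.5304 -0.0649  0.0109]
t 49.2083
w50 [(array([ 0.4692, -0.2942]), 0.59)] (0.4718, -0.2974)
w38 [(array([0.5973, 0.0577]), 0.86), (array([ 0.4897, -0.2196]), 0.66), (array([0.5131, 0.052 ]), 0.66)] (0.4914, -0.2197)
w28 [(array([ 0.5126, -0.1419]), 0.87)] (0.5109, -0.1425)
w20 [(array([ 0.5279, -0.0668]), 0.51)] (0.5304, -0.0649)
```

View pics/chk2c.png

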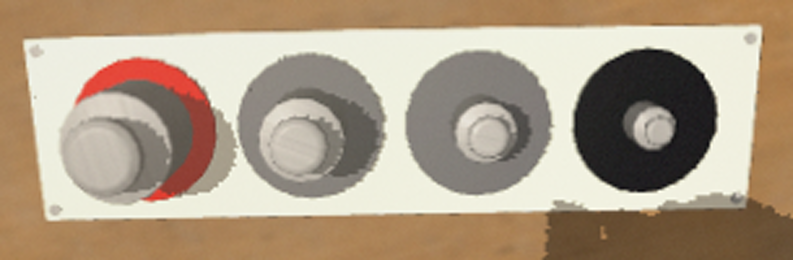

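```bash
python3 - <<'E'
from h import *
p=np.load("pics/chk2.npy")
f=lambda u,v,z:at("wrist",(105+u/2.6,105+v/2.6),z,p).round(4)
print("50 knob top",f(103,158,.072),"38 knob top",f(298,149,.058),"28",f(490,135,.046),"20",f(657,130,.036))
E
```

```text
50 knob top [ 0.4717 -0.2967] 38 knob top [ 0.4917 -0.2208] 28 [ 0.5097 -0.1407] 20 [ 0.5292 -0.0672]
```

All four are upright and within about 3 mm of their disc centres.

```bash
python3 -c "
from h import *
print(job.sign_off())"
```

```text
the job is handed in; nothing more can be done
None
```

The job is handed in: the four weights stand upright in size order from red to black, each measured within about 3 mm of its disc centre, at about 50 s on the robot's clock, with the dropper bottle and tape never approached.

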